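# Press the punch-down tool home in its foam pocket

## Task

Put the blue punch-down tool back into its empty cut-out in the foam tray, steel nose in the narrow end, and press it fully home so that it lies level on the bottom of the cut-out. Leave the grey tester and the orange tone probe lying in their own cut-outs in the tray.

Things in the scene. Friction and masses are not known exactly. Their poses are not given: they have to be found in the camera images.
- punch_tool: Loose punch-down tool lying on the table, 0.19 to 0.33 kg: blue block handle 34 (x) x 100 (y) x 33 mm (z), edges rounded 4 mm, and a steel nose 16 mm wide, 42 mm long, out of the handle's +y end at 4 to 24 mm height. Origin: centre of the handle's underside; z up, +y along the nose. Grip it across its 34 mm, high up.
- nose_tip (a point): End of the steel nose: 92 mm from the tool's origin along its +y, 14 mm above its underside.
- tray: Foam tool tray fixed to the table, 200 (x) x 240 (y) x 40 mm (z): 30 mm charcoal foam over a 10 mm yellow base, which shows at the bottom of an empty pocket. Origin: centre of its underside. Three pockets 30 mm deep; the punch-down tool's is the empty one. The seated tool has the same axes as the tray (nose to tray +y); it fits no other way round.
- pocket (a point): Floor of the empty pocket at the centre of its handle part (tray x -50, y -30 mm), 10 mm above the table, 30 mm below the foam's top; axes of the tray. The handle part is 38.5 (x) x 106 mm (y). The tool's origin comes here when home; its top then stands 3 mm above the foam, 43 mm above the table.
- tester: Grey cable tester 60 x 100 x 34 mm lying loose in its own pocket in the far right part of the tray (tray x 45, y -45 mm), standing 4 mm above the foam. Origin: centre of its underside. Leave it there.
- tone_probe: Orange tone probe 74 x 30 x 32 mm lying loose in its own pocket in the far left part of the tray (tray x 45, y 65 mm), standing 2 mm above the foam. Origin: centre of its underside. Leave it there.
- nose_slot (a point): Floor of the pocket's narrow part, 76 mm from the pocket point along tray +y: 24 mm wide (x), it reaches from the handle part's +y end, 53 mm from the pocket point, to 100 mm from it.
- ribs (a point): Point 23 mm above the pocket point. Springy grey foam ribs on both long walls bulge 3.75 mm into the handle part: a tool lowered in stops on them with its underside about 27 mm above the table (top 20 mm above the foam) and stays when released. A downward push of 6 to 12 N on the middle of the handle's top drives it past them to the floor, where the foam holds it.
Not all that is in view belongs to the job. Of the things that look like the punch_tool, the smaller one is meant. Leave any red look-alike of the tester alone.

How it is judged:
By the outcome, as a careful person would: the job done as asked, in the order asked, and still so for the second after the job is handed in, with the robot touching nothing.
It also fails if it takes over 53 s, if anything falls off the work surface, if the arm or the gripper's body presses on something with over 40 N, if the wrist force passes 120 N, or if a joint passes its speed limit or range.

## Robot

A 6-joint arm with a two-finger parallel gripper is mounted at the origin on the work surface. World frame = base frame: x ahead of the robot, y to its left, z up, the work surface at z = 0. Lengths are in m, angles in rad, forces in N, time in s.
With the tool pointing down it reaches from about 0.3 to 0.875 m from the base axis. Payload 6.4 kg.
Tool frame: the origin (TCP) lies on the centre line of the jaws, within the pads' length; the fingertips stand 19 mm ahead of it and the grasp point (between the pads) is the TCP; z points along the fingers, y is the direction in which the jaws open and shut (so a half turn about z gives the same grasp; the last joint's range is limited). The gripper opens to 88 mm and grips with 3 to 60 N. Pads are 18 mm wide; open, the fingers measure 123 mm over their backs; the gripper's body (75 mm by 187 mm) begins 45 mm behind the grasp point.
Start: joints at [-1.374, 0.181, 1.607, -0, 1.354, -0.206], TCP at [0.225, -0.529, 0.258] pointing down, gripper open.
Joint ranges: [-2.99, 2.99], [-0.89, 2.07], [0.3, 2.58], [-1.14, 4.28], [0, 2.63], [-3.12, 3.12]. Speed limits (rad/s): [2.57, 2.57, 3.01, 3.14, 3.14, 3.14].

## Interface

Orientations are given as a 3x3 rotation matrix whose columns are the frame's x, y, z axes.
In Python, from plant import telemetry, capture, workorder, models gives the robot as it stands.
- The arm moves only by the shell command python3 -m jog 'ROWS' [FORCE]. ROWS is JSON, a list of rows, each a list of 7 numbers: the turn, a rotation vector about the tool's x, y, z in rad, then the shift along the tool's x, y, z in mm, then the closure in counts, from 0 (fully open) to 255 (shut). A call has 1 to 12 rows; each row is the pose to reach, as a shift and turn from the pose commanded when the call began, along the tool's axes at that moment; what a row does not reach only later rows make up. A row lasts 1/8 s, in which the tool goes at most 62.5 mm and 10.7 degrees, less where a joint would pass 70% of its speed; a pose out of reach is approached as far as the arm can. A call with a gripper value outside its range is refused whole. The fingers move at their own pace and stop on an object; FORCE is the grip in N (left out, the last holds). Time passes only in rows, so rows that repeat a pose let the fingers close. It gives the time, the measured TCP pose, the force and the opening at its end, in the units of the state.
- telemetry.sense(): the state, without advancing time (a new reading comes with each control period).
- capture(name): name is "side" or "top"; returns a dict with "color" (480x640x3 uint8, blue, green, red), "K" (3x3 intrinsics, pixels), "rvec" (rotation vector, rad) and "tvec" (3), from world to camera coordinates, as OpenCV has them. Camera axes: x right, y down, z forward; pixel columns grow to the right and rows downward; lengths in m; the calibration is good to about 2 mm. A picture is of the moment at which its call begins. There is no depth.
- workorder.sign_off(): hands the job in, once; it reports no verdict.
Trained networks look in the newest picture that a camera, given by its name, has taken for a name from the list of things; names that differ only in an ending like _2 or _b are one class to them, and where a whole thing is asked for, a point or a joint stands for the part that bears it (a point fixed in the world has none). Each returns a list of dicts, best first, with "p" (0 to 1); they miss things now and then, are a little off and sometimes report something else, mostly with a low value. They report only what shows in the picture. A call takes as long as a camera call. They do not tell look-alikes from the thing itself.
- models.trace(target, camera): "mask" (480x640 bool, what is visible of it) and "xy" ([column, row] in pixels, amid what is visible of it).
The state is a dict: "t": time; "joint_positions": joint angles; "qd": joint speeds; "joint_efforts": joint torques, N m; "ee_pos": TCP position; "orientation": TCP orientation; "contact_force": force on the tool from outside, world axes, zero at the start; "moment": the same for the moment, N m; "width": opening from 0.0 (shut) to 1.0 (fully open).
Only numpy, scipy, OpenCV 4.12 (cv2) and the standard library are available. Lean on these libraries where they do the work, as an engineer would, in place of code of your own. Each camera call takes 0.05 s, during which the arm holds its last target.

## Working session

There is one attempt and no reset: what is moved stays moved. The work goes in short steps, Python scripts to look and compute and a shell command to move; the robot and the scene stay as the last step left them, time stands still between calls to the robot, and variables do not carry over. Pictures are saved under pics/ and viewed, and the job is handed in when it is done.

```bash
ls; mkdir -p pics; python3 - <<'E'
from plant import telemetry,capture,models
import cv2
s=telemetry.sense()
for k in('t','ee_pos','orientation','contact_force','width'):print(k,s[k])
for c in('top','side'):
    d=capture(c);cv2.imwrite(f'pics/{c}0.png',d['color'])
    print(c,d['K'],d['rvec'],d['tvec'])
    for n in('punch_tool','tray','tester','tone_probe','nose_tip'):
        try:
            for r in models.trace(n,c):print(c,n,round(r['p'],2),r['xy'],r['mask'].sum())
        except Exception as e:print(n,e)
E
```

```text
pics
t 0.0
ee_pos [ 0.22531698 -0.52848722  0.25683218]
orientation [[ 9.19977854e-01  3.91970188e-01 -3.45654595e-04]
 [ 3.91970205e-01 -9.19976443e-01  1.64431160e-03]
 [ 3.26527042e-04 -1.64821656e-03 -9.99998588e-01]]
contact_force [ 0.2103918  -0.13824929  0.88572322]
width 0.9995376811719381
top [[514.88302855   0.         320.67452854]
 [  0.         514.88302855 239.50863475]
 [  0.           0.           1.        ]] [ 2.14937354 -2.09158187  0.21433881] [0.0043163  0.52847084 0.73104254]
top punch_tool 0.86 [423.0, 368.3] 3599
top punch_tool 0.57 [440.2, 243.1] 1626
top tray 0.73 [221.4, 279.0] 16906
top tester 0.8 [359.7, 153.7] 2251
top tester 0.79 [252.8, 231.3] 2547
top tone_probe 0.97 [184.6, 245.3] 1067
top nose_tip 0.82 [421.3, 367.9] 3756
top nose_tip 0.57 [441.5, 240.7] 1769
side [[545.88616117   0.         320.07646328]
 [  0.         545.88616117 231.49258242]
 [  0.           0.           1.        ]] [ 0.92711776 -2.37680122  1.21432294] [0.39016627 0.24275177 0.76902338]
side punch_tool 0.87 [369.1, 207.4] 666
side punch_tool 0.68 [440.6, 249.2] 1780
side tray 0.6 [275.3, 301.8] 12598
side tester 0.95 [280.5, 204.0] 1325
side tester 0.66 [268.1, 258.9] 1335
side tester 0.58 [369.5, 206.5] 695
side tester 0.18 [277.0, 298.8] 12799
side tone_probe 0.64 [227.1, 291.7] 620
side nose_tip 0.96 [440.1, 250.4] 1836
side nose_tip 0.74 [369.3, 201.4] 661
side nose_tip 0.17 [226.9, 294.0] 641
```

View pics/top0.png

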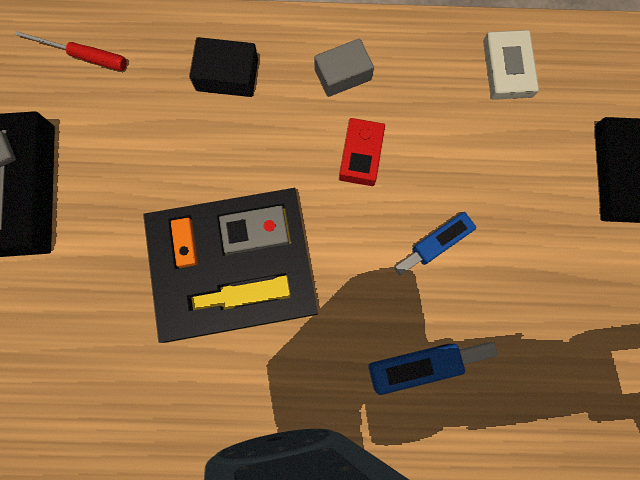

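View pics/side0.png

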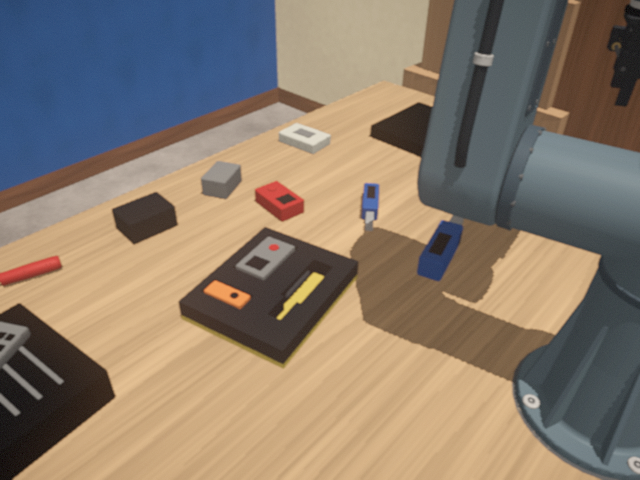

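Two blue tools in the top image: one at (440,240) and one at (425,368). The task means the smaller one, which looks like (440,240). I'll confirm by measuring both and viewing an enlarged crop.

```bash
cat > h.py <<'E'
import numpy as np,cv2
from scipy.optimize import minimize
def proj(d,P):
    return cv2.projectPoints(np.asarray(P,float).reshape(-1,3),np.array(d['rvec'],float),np.array(d['tvec'],float),np.array(d['K']),None)[0].reshape(-1,2)
def ray(d,uv,z):
    R,_=cv2.Rodrigues(np.array(d['rvec'],float));C=-R.T@np.array(d['tvec'],float)
    v=R.T@np.linalg.inv(d['K'])@np.array([uv[0],uv[1],1.]);return C+v*(z-C[2])/v[2]
def box(x0,x1,y0,y1,z0,z1):return np.array([[x,y,z] for x in(x0,x1) for y in(y0,y1) for z in(z0,z1)])
H=.0
# handle: octagonal-ish rounded in section (4 mm), approximated
def handle(): return np.vstack([box(-.017,.017,-.046,.046,.004,.029),box(-.013,.013,-.05,.05,.004,.029),box(-.013,.013,-.046,.046,0,.033)])
TOOL=[handle(),box(-.008,.008,.05,.092,.004,.024)]
TRAY=[box(-.1,.1,-.12,.12,0,.04)]
def W(P,p,z=0):
    c,s=np.cos(p[2]),np.sin(p[2]);return P@np.array([[c,-s,0],[s,c,0],[0,0,1]]).T+[p[0],p[1],z]
def sil(d,parts,p,z=0,S=8):
    m=np.zeros((480,640),np.uint8)
    for P in parts:
        h=cv2.convexHull(proj(d,W(P,p,z)).astype(np.float32))
        cv2.fillConvexPoly(m,np.round(h*16).astype(np.int32),255,cv2.LINE_AA,4)
    return m/255.
def fit(views,parts,p0,z=0):
    def f(p):
        e=0
        for d,m in views:
            s=sil(d,parts,p,z);e+=np.abs(s-m).sum()/m.sum()
        return e
    best=minimize(f,p0,method='Nelder-Mead',options=dict(initial_simplex=[p0,p0+np.array([.01,0,0]),p0+np.array([0,.01,0]),p0+np.array([0,0,.1])],xatol=1e-5,fatol=1e-5))
    return best.x,best.fun
E
python3 - <<'E'
from h import *
from plant import capture,models
out={}
D={}
for c in('top','side'):
    D[c]=capture(c)
    for n in('punch_tool','tray'):out[c,n]=models.trace(n,c)
im=D['top']['color']
cv2.imwrite('pics/crop1.png',cv2.resize(im[190:410,340:520],None,fx=3,fy=2.7*3/2.7*0.9,interpolation=cv2.INTER_CUBIC))
for r in out['top','punch_tool']:
    m=r['mask'].astype(np.uint8);rect=cv2.minAreaRect(cv2.findNonZero(m));b=cv2.boxPoints(rect)
    q=np.array([ray(D['top'],u,.03)[:2] for u in b]);print(r['xy'],ray(D['top'],r['xy'],.02),np.linalg.norm(q[1]-q[0]),np.linalg.norm(q[2]-q[1]))
def pick(c,n,xy):return min(out[c,n],key=lambda r:np.hypot(*(np.array(r['xy'])-xy)))['mask'].astype(float)
tt,ts=pick('top','punch_tool',(440,243)),pick('side','punch_tool',(369,207))
c=ray(D['top'],(440,240),.02);n=ray(D['top'],(400,267),.02);yaw=np.arctan2(*( (n-c)[[1,0]]))-np.pi/2
p0=np.array([c[0],c[1],yaw])
for v in([(D['top'],tt)],[(D['top'],tt),(D['side'],ts)],[(D['side'],ts)]):print('tool',*fit(v,TOOL,p0))
at,as_=pick('top','tray',(221,279)),pick('side','tray',(275,301))
c=ray(D['top'],(231,265),.04)
# tray +y: from pocket handle (255,292) to nose (195,302)
a=ray(D['top'],(255,292),.01);b=ray(D['top'],(195,302),.01);yaw=np.arctan2(b[1]-a[1],b[0]-a[0])-np.pi/2
p0=np.array([c[0],c[1],yaw]);print(p0)
for v in([(D['top'],at)],[(D['top'],at),(D['side'],as_)],[(D['side'],as_)]):
    p,e=fit(v,TRAY,p0);print('tray',p,e,'pocket',W(np.array([[-.05,-.03,.01]]),p))
# overlays
E
```

```text
[436.9, 243.2] [ 0.533715   -0.16564189  0.02      ] 0.14691961380418342 0.03432057705641624
[424.7, 367.0] [ 0.34244066 -0.14381669  0.02      ] 0.19733209676347646 0.05101868346615304
tool [ 0.54306827 -0.17637059  0.64008798] 0.12811989694088616
tool [ 0.54260203 -0.17645567  0.63558984] 0.2331629583478785
tool [ 0.54266333 -0.1760835   0.63570861] 0.10460646230323116Traceback (most recent call last):
  File "<stdin>", line 18, in <module>
  File "<stdin>", line 13, in pick
ValueError: min() iterable argument is empty
```

View pics/crop1.png

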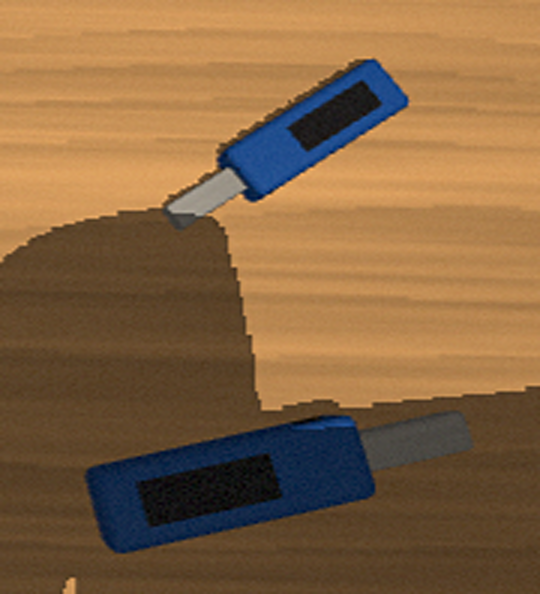

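The crop confirms it: the tool at (440,240) measures about 147×34 mm, as described, and the one at (425,368) about 197×51 mm, so it is the decoy. Next, the tray: the network missed it this time, so I'll retry and cross-check with a colour mask.

```bash
python3 - <<'E'
from h import *
from plant import capture,models
D={};V={};C={}
for c,seed in(('top',(170,320)),('side',(240,310))):
    for k in range(3):
        D[c]=capture(c);o=[r for r in models.trace('tray',c) if r['p']>.4]
        o=[r for r in o if r['mask'].sum()>8000]
        if o: V[c]=o[0]['mask'].astype(float);break
    im=D[c]['color']
    # hull of model mask -> fill pockets
    m=V[c].astype(np.uint8);cs,_=cv2.findContours(m,0,2);h=cv2.convexHull(max(cs,key=cv2.contourArea));z=np.zeros_like(m);cv2.fillConvexPoly(z,h,1);V[c]=z.astype(float)
d=D['top']
c=ray(d,(231,265),.04);a=ray(d,(255,292),.01);b=ray(d,(195,302),.01);yaw=np.arctan2(b[1]-a[1],b[0]-a[0])-np.pi/2
p0=np.array([c[0],c[1],yaw])
# colour mask top: dark, with hull
g=(im:=d['color']).max(2)<75
n,l=cv2.connectedComponents(g.astype(np.uint8));k=l[330,175];m=(l==k).astype(np.uint8)
cs,_=cv2.findContours(m,0,2);h=cv2.convexHull(max(cs,key=cv2.contourArea));z=np.zeros_like(m);cv2.fillConvexPoly(z,h,1);print('col area',z.sum(),V['top'].sum())
for nm,v in(('top',[(d,V['top'])]),('col',[(d,z.astype(float))]),('both',[(x,V[k]) for k,x in D.items()]),('side',[(D['side'],V['side'])])):
    p,e=fit(v,TRAY,p0);print(nm,p.round(4),round(e,3),W(np.array([[-.05,-.03,.01]]),p).round(4))
p,e=fit([(d,z.astype(float)),(D['side'],V['side'])],TRAY,p0);print('mix',p,e)
# yellow centroid check
t=np.array([.5427,-.1763,.637])
for c in D:
    im=D[c]['color'].copy()
    def poly(P,q,col):cv2.polylines(im,[np.round(proj(D[c],W(np.array(P),q))*8).astype(np.int32)],True,col,1,cv2.LINE_AA,3)
    R=lambda x0,x1,y0,y1,z:[[x0,y0,z],[x1,y0,z],[x1,y1,z],[x0,y1,z]]
    poly(R(-.1,.1,-.12,.12,.04),p,(0,255,0))
    for z_ in(.04,):
        poly(R(-.05-.01925,-.05+.01925,-.083,.023,z_),p,(255,0,255));poly(R(-.062,-.038,.023,.07,z_),p,(255,0,255))
    poly(R(-.017,.017,-.05,.05,.033),t,(0,255,0));poly(R(-.008,.008,.05,.092,.024),t,(0,0,255))
    x=(130,180) if c=='top' else(170,170)
    cv2.imwrite(f'pics/ov_{c}.png',cv2.resize(im[x[1]:x[1]+200,x[0]:x[0]+360 if c=='top' else x[0]+260],None,fx=2.2,fy=2.2,interpolation=cv2.INTER_CUBIC))
E
```

```text
col area 20751 20924.0
top [0.491  0.1587 0.2033] 0.013 [[0.4481 0.1192 0.01  ]]
col [0.4913 0.158  0.2048] 0.013 [[0.4484 0.1185 0.01  ]]
both [0.4909 0.1586 0.2057] 0.027 [[0.4481 0.1191 0.01  ]]
side [0.4905 0.1586 0.2079] 0.014 [[0.4478 0.1189 0.01  ]]
mix [0.49101033 0.15819522 0.20418031] 0.027583857610735677
```

View pics/ov_top.png

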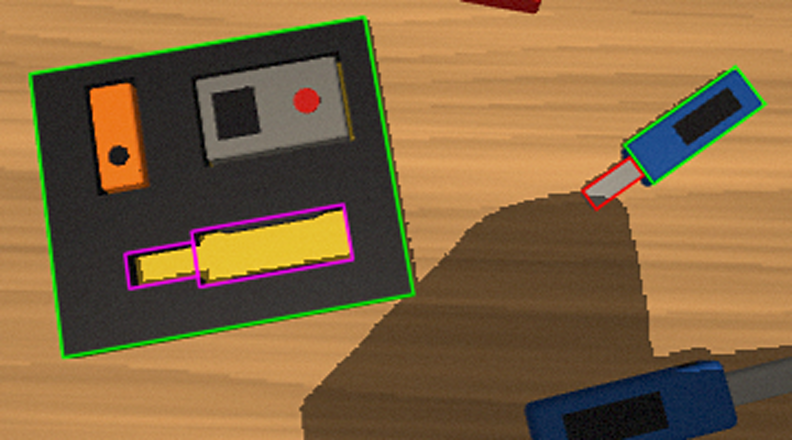

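View pics/ov_side.png

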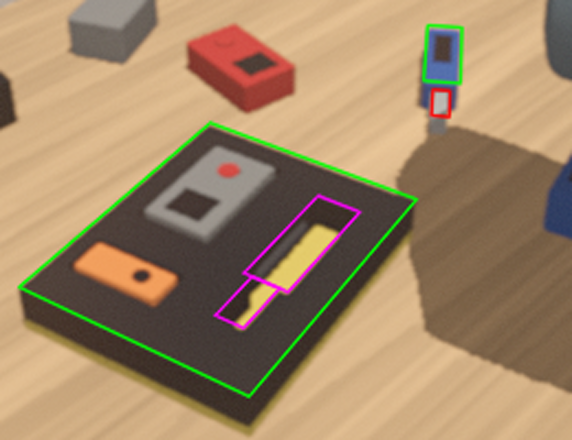

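```bash
python3 -m jog '[[0,0,-0.18,43,-20,8,0],[0,0,-0.36,86,-41,20,0],[0,0,-0.54,129,-61,35,0],[0,0,-0.72,172,-81,50,0],[0,0,-0.9,215,-102,65,0],[0,0,-1.08,258,-122,80,0],[0,0,-1.26,301,-142,95,0],[0,0,-1.44,344,-163,110,0],[0,0,-1.62,387,-183,120,0],[0,0,-1.805,429,-203,130,0],[0,0,-1.805,429,-203,137,0],[0,0,-1.805,429,-203,137,0]]' 30
cat > st.py <<'E'
from h import *
from plant import telemetry
import sys
s=telemetry.sense();R=np.array(s['orientation']);p=np.array(s['ee_pos'])
print('t',s['t'],'p',p.round(4),'yang',np.arctan2(R[1,1],R[0,1]).round(4),'tilt',R[:,2].round(4),'F',np.round(s['contact_force'],1),'w',s['width'],'j',np.round(s['joint_positions'],2))
if len(sys.argv)>1:
    x,y,z,a=map(float,sys.argv[1:5]);print('shift mm',(R.T@(np.array([x,y,z])-p)*1000).round(1),'turn z',-(a-np.arctan2(R[1,1],R[0,1])))
E
python3 st.py .5404 -.1732 .036 .637
```

```text
t: 2.6
ee_pos: [0.5398, -0.1741, 0.12]
orientation: [[-0.594, 0.805, -0.002], [0.805, 0.594, 0.0], [0.001, -0.001, -1.0]]
contact_force: [-1.0, -0.5, 1.0]
width: 1.0
t 2.6 p [ 0.5398 -0.1741  0.12  ] yang 0.6357 tilt [-1.7e-03  5.0e-04 -1.0e+00] F [-1.  -0.5  1. ] w 1.000125636232691 j [-0.52  0.33  1.73 -0.    1.09 -1.16]
shift mm [ 0.2  1.1 84. ] turn z -0.00125928921772267
```

```bash
python3 -m jog '[[0,0,0,0,1,25,0],[0,0,0,0,1,50,0],[0,0,0,0,1,70,0],[0,0,0,0,1,80,0],[0,0,0,0,1,84,0],[0,0,0,0,1,84,0],[0,0,0,0,1,84,180],[0,0,0,0,1,84,180],[0,0,0,0,1,84,180],[0,0,0,0,1,84,180],[0,0,0,0,1,84,180],[0,0,0,0,1,84,180]]' 30
python3 st.py
```

```text
t: 4.1
ee_pos: [0.5414, -0.1735, 0.0367]
orientation: [[-0.595, 0.804, 0.0], [0.804, 0.595, 0.0], [0.0, 0.0, -1.0]]
contact_force: [0.1, 0.3, 0.4]
width: 0.382
t 4.1 p [ 0.5414 -0.1735  0.0367] yang 0.637 tilt [ 1.e-04  1.e-04 -1.e+00] F [0.1 0.3 0.4] w 0.38152086779351413 j [-0.52  0.46  1.75  0.    0.93 -1.16]
```

```bash
python3 -m jog '[[0,0,0,0,0,-15,200],[0,0,0,0,0,-40,200],[0,0,0,0,0,-70,200],[0,0,0,0,0,-90,200],[0,0,0,0,0,-90,200],[0,0,0,0,0,-90,200]]' 35
python3 - <<'E'
from h import *
from plant import telemetry
# target: origin offset along tool y: grip point vs tool origin
s=telemetry.sense();g=np.array(s['ee_pos']);print(s['contact_force'],s['width'],g)
E
python3 - <<'E'
from h import *
# grip offset along tool y at time of grasp
t=np.array([.5427,-.1763]);g=np.array([.5414,-.1735]);a=.637
print('off',(g-t)@[-np.sin(a),np.cos(a)],(g-t)@[np.cos(a),np.sin(a)])
E
```

```text
t: 4.85
ee_pos: [0.5407, -0.1732, 0.1261]
orientation: [[-0.595, 0.804, -0.001], [0.804, 0.595, 0.001], [0.001, -0.0, -1.0]]
contact_force: [-0.3, 0.4, -3.1]
width: 0.382
[-0.26705368  0.35005288 -3.09666248] 0.3815592725199566 [ 0.54074713 -0.17317498  0.12612681]
off 0.0030240968612767426 0.0006203532651773572
```

```bash
python3 st.py .4475 .1219 .116 .2045
```

```text
t 4.85 p [ 0.5407 -0.1732  0.1261] yang 0.637 tilt [-1.e-03  6.e-04 -1.e+00] F [-0.3  0.4 -3.1] w 0.3815592725199566 j [-0.52  0.32  1.73 -0.    1.1  -1.16]
shift mm [292.7 100.6  10.4] turn z 0.43251030914146815
```

```bash
python3 -m jog '[[0,0,0.03,15,5,0,200],[0,0,0.09,50,17,0,200],[0,0,0.16,95,33,0,200],[0,0,0.23,140,48,0,200],[0,0,0.30,185,64,0,200],[0,0,0.36,225,77,0,200],[0,0,0.40,260,89,0,200],[0,0,0.425,283,97,0,200],[0,0,0.4325,293,101,5,200],[0,0,0.4325,293,101,10,200],[0,0,0.4325,293,101,10,200],[0,0,0.4325,293,101,10,200]]'
python3 st.py .4475 .1219 .116 .2045
python3 - <<'E'
from h import *
from plant import capture,telemetry
s=telemetry.sense();R=np.array(s['orientation']);g=np.array(s['ee_pos']);a=np.arctan2(R[1,1],R[0,1])
o=g[:2]-.003*np.array([-np.sin(a),np.cos(a)]);t=np.array([o[0],o[1],a]);z=g[2]-.0367
p=np.array([.491,.1584,.2045])
for c in('top','side'):
    d=capture(c);im=d['color'].copy()
    def poly(P,q,col,z=0):cv2.polylines(im,[np.round(proj(d,W(np.array(P),q,z))*8).astype(np.int32)],True,col,1,cv2.LINE_AA,3)
    Q=lambda x0,x1,y0,y1,z:[[x0,y0,z],[x1,y0,z],[x1,y1,z],[x0,y1,z]]
    poly(Q(-.069,-.031,-.083,.023,.04),p,(255,0,255))
    for zz in(0,.033):poly(Q(-.017,.017,-.05,.05,zz),t,(0,255,0),z)
    for zz in(.004,.024):poly(Q(-.008,.008,.05,.092,zz),t,(0,0,255),z)
    x=(120,160) if c=='top' else(150,140)
    cv2.imwrite(f'pics/hold_{c}.png',cv2.resize(im[x[1]:x[1]+220,x[0]:x[0]+260],None,fx=2.7,fy=2.7,interpolation=cv2.INTER_CUBIC))
E
```

```text
t: 6.35
ee_pos: [0.4485, 0.1214, 0.1166]
orientation: [[-0.202, 0.979, -0.0], [0.979, 0.202, -0.0], [-0.0, -0.0, -1.0]]
contact_force: [-0.4, -0.3, -2.6]
width: 0.381
t 6.35 p [0.4485 0.1214 0.1166] yang 0.2035 tilt [-3.e-04 -2.e-04 -1.e+00] F [-0.4 -0.3 -2.6] w 0.38133319129379406 j [ 0.01  0.12  1.99 -0.    1.03 -0.2 ]
shift mm [ 0.7 -0.9  0.6] turn z -0.0010428611817144273
```

View pics/hold_top.png

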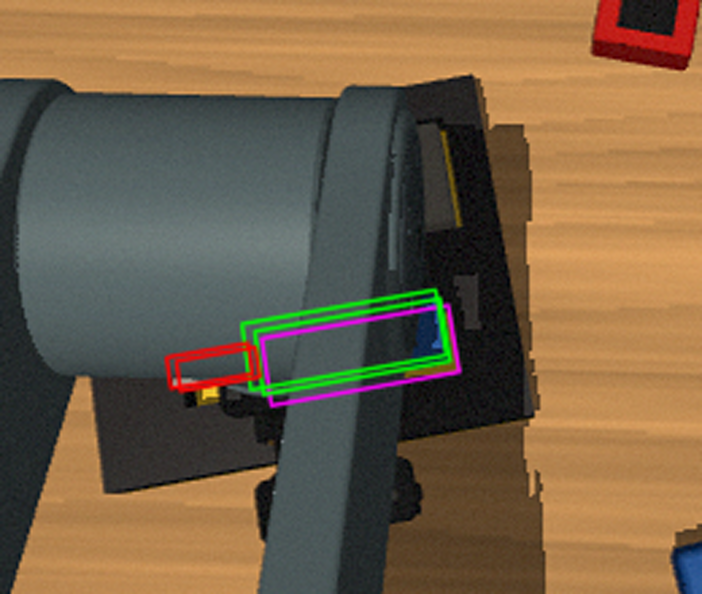

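View pics/hold_side.png

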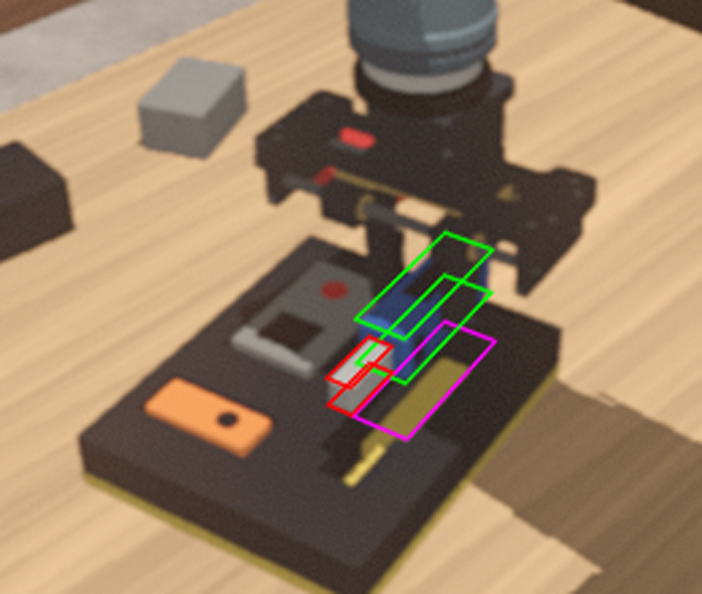

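```bash
python3 - <<'E'
from h import *
from plant import capture,telemetry
P=[];Y=[]
for i in range(8):
    capture('side');s=telemetry.sense();P.append(s['ee_pos']);R=np.array(s['orientation']);Y.append(np.arctan2(R[1,1],R[0,1]))
print(np.mean(P,0),np.std(P,0),np.mean(Y),np.std(Y))
a=.2045;d=np.array([.4475,.1219])-np.mean(P,0)[:2]
print('tool x',1e3*d@[-np.sin(a),np.cos(a)],'tool y',1e3*d@[np.cos(a),np.sin(a)])
E
```

```text
[0.44839558 0.12193774 0.1168399 ] [1.06609250e-04 1.60732500e-04 2.86351327e-05] 0.2041601763063302 0.00028343540989813715
tool x 0.14492258343642936 tool y -0.8845788058874066
```

```bash
python3 -m jog '[[0,0,0,0,-0.9,8,200],[0,0,0,0,-0.9,20,200],[0,0,0,0,-0.9,30,200],[0,0,0,0,-0.9,35,200],[0,0,0,0,-0.9,35,200],[0,0,0,0,-0.9,35,200]]'
python3 st.py .4475 .1219 .063 .2045
python3 - <<'E'
from h import *
from plant import capture,telemetry
s=telemetry.sense();R=np.array(s['orientation']);g=np.array(s['ee_pos']);a=np.arctan2(R[1,1],R[0,1])
o=g[:2]-.003*np.array([-np.sin(a),np.cos(a)]);t=np.array([o[0],o[1],a]);z=g[2]-.0367
p=np.array([.491,.1584,.2045])
for c in('top','side'):
    d=capture(c);im=d['color'].copy()
    def poly(P,q,col,z=0):cv2.polylines(im,[np.round(proj(d,W(np.array(P),q,z))*8).astype(np.int32)],True,col,1,cv2.LINE_AA,3)
    Q=lambda x0,x1,y0,y1,z:[[x0,y0,z],[x1,y0,z],[x1,y1,z],[x0,y1,z]]
    x=(150,250) if c=='top' else(220,210)
    raw=im.copy()
    poly(Q(-.069,-.031,-.083,.023,.04),p,(255,0,255));poly(Q(-.062,-.038,.023,.07,.04),p,(255,0,255))
    poly(Q(-.017,.017,-.05,.05,.033),t,(0,255,0),z)
    for zz in(.004,.024):poly(Q(-.008,.008,.05,.092,zz),t,(0,0,255),z)
    cut=lambda i:cv2.resize(i[x[1]:x[1]+120,x[0]:x[0]+160],None,fx=4.9 if 0 else 2.45,fy=2.45*2,interpolation=cv2.INTER_CUBIC)
    cut=lambda i:cv2.resize(i[x[1]:x[1]+120,x[0]:x[0]+160],None,fx=2.5,fy=2.5,interpolation=cv2.INTER_CUBIC)
    cv2.imwrite(f'pics/low_{c}.png',np.hstack([cut(raw),cut(im)]))
E
```

```text
t: 7.6
ee_pos: [0.4476, 0.122, 0.0819]
orientation: [[-0.203, 0.979, 0.0], [0.979, 0.203, 0.0], [-0.0, 0.0, -1.0]]
contact_force: [-0.0, 0.6, -2.2]
width: 0.384
t 7.6 p [0.4476 0.122  0.0819] yang 0.2045 tilt [ 4.e-04  0.e+00 -1.e+00] F [-0.   0.6 -2.2] w 0.3835575417093842 j [ 0.01  0.19  2.01  0.    0.95 -0.2 ]
shift mm [-0.  -0.1 18.9] turn z 8.572334956796768e-06
```

View pics/low_top.png

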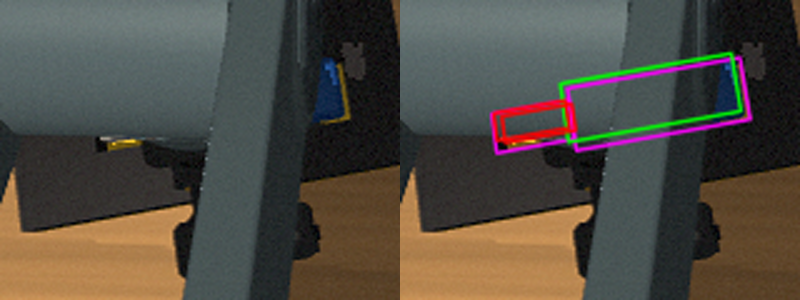

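View pics/low_side.png

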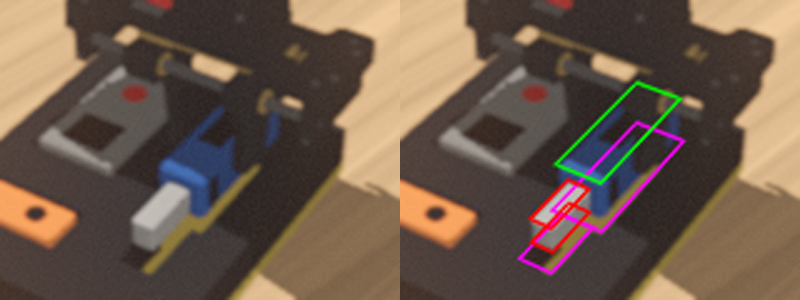

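The tool sits above the pocket and lines up with it in both views. I'll lower it in two stages and watch the force.

```bash
python3 -m jog '[[0,0,0,0,0,3,200],[0,0,0,0,0,6,200],[0,0,0,0,0,9,200],[0,0,0,0,0,9,200]]'; python3 st.py
```

```text
t: 8.2
ee_pos: [0.447, 0.1219, 0.0724]
orientation: [[-0.203, 0.979, -0.001], [0.979, 0.203, -0.0], [0.0, -0.001, -1.0]]
contact_force: [0.5, 0.2, -2.4]
width: 0.383
t 8.2 p [0.447  0.1219 0.0724] yang 0.2045 tilt [-8.e-04 -0.e+00 -1.e+00] F [ 0.5  0.2 -2.4] w 0.38320457263908414 j [ 0.01  0.2   2.01 -0.    0.93 -0.2 ]
```

```bash
python3 -m jog '[[0,0,0,0,0,3,200],[0,0,0,0,0,6,200],[0,0,0,0,0,8,200],[0,0,0,0,0,8,200]]'; python3 st.py
```

```text
t: 8.7
ee_pos: [0.448, 0.122, 0.0649]
orientation: [[-0.203, 0.979, 0.001], [0.979, 0.203, 0.0], [-0.0, 0.001, -1.0]]
contact_force: [2.6, 1.1, -2.2]
width: 0.382
t 8.7 p [0.448  0.122  0.0649] yang 0.2045 tilt [ 1.3e-03  1.0e-04 -1.0e+00] F [ 2.6  1.1 -2.2] w 0.3818587531558747 j [ 0.01  0.22  2.01  0.    0.91 -0.2 ]
```

```bash
python3 -m jog '[[0,0,0,0,0.6,0,200],[0,0,0,0,0.6,1,200],[0,0,0,0,0.6,1.5,200],[0,0,0,0,0.6,1.5,200]]'; python3 st.py
```

```text
t: 9.2
ee_pos: [0.4487, 0.1221, 0.0637]
orientation: [[-0.203, 0.979, 0.002], [0.979, 0.203, 0.0], [-0.0, 0.002, -1.0]]
contact_force: [2.7, 0.7, 3.2]
width: 0.383
t 9.2 p [0.4487 0.1221 0.0637] yang 0.2045 tilt [ 1.6e-03  1.0e-04 -1.0e+00] F [2.7 0.7 3.2] w 0.38318077939220996 j [ 0.01  0.22  2.01  0.    0.9  -0.2 ]
```

```bash
python3 -m jog '[[0,0,0,0,0,0,105],[0,0,0,0,0,0,105],[0,0,0,0,0,0,105],[0,0,0,0,0,-5,105],[0,0,0,0,0,-20,105],[0,0,0,0,0,-45,105],[0,0,0,0,0,-60,200],[0,0,0,-3,0,-60,255],[0,0,0,-3,0,-60,255],[0,0,0,-3,0,-60,255],[0,0,0,-3,0,-60,255],[0,0,0,-3,0,-60,255]]'; python3 st.py .4483 .119 .09 .2045
python3 - <<'E'
from h import *
from plant import capture
for c in('top','side'):
    d=capture(c);im=d['color'].copy()
    x=(150,230) if c=='top' else(200,190)
    cv2.imwrite(f'pics/rib_{c}.png',cv2.resize(im[x[1]:x[1]+130,x[0]:x[0]+180],None,fx=4,fy=4,interpolation=cv2.INTER_CUBIC))
E
```

```text
t: 10.7
ee_pos: [0.4483, 0.1191, 0.1228]
orientation: [[-0.203, 0.979, -0.001], [0.979, 0.203, 0.0], [0.0, -0.001, -1.0]]
contact_force: [-0.5, -0.1, 0.0]
width: 0.005
t 10.7 p [0.4483 0.1191 0.1228] yang 0.2045 tilt [-8.e-04  0.e+00 -1.e+00] F [-0.5 -0.1  0. ] w 0.00531563249703953 j [ 0.    0.11  1.99  0.    1.04 -0.2 ]
shift mm [-0.1 -0.  32.8] turn z -1.4378483712412793e-05
```

View pics/rib_side.png

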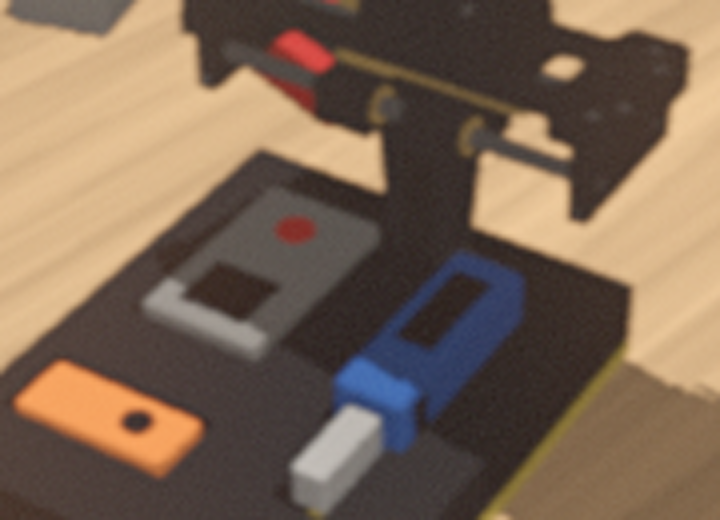

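View pics/rib_top.png

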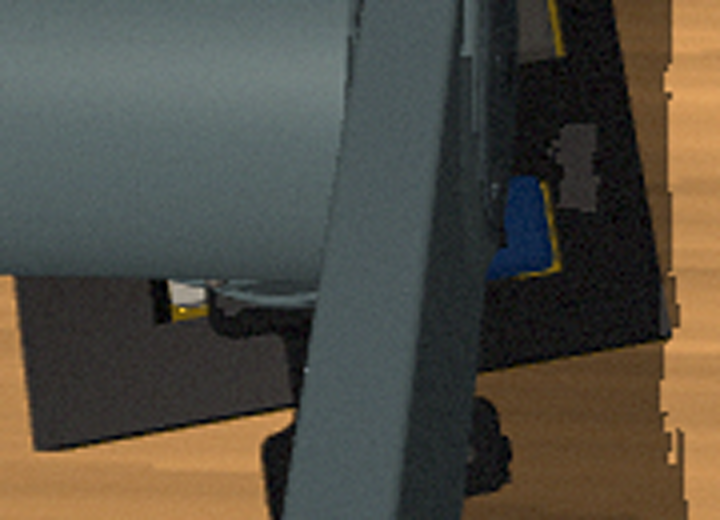

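The tool rests on the ribs, level and aligned. Now I'll press with the closed fingertips on the middle of the handle.

```bash
python3 -m jog '[[0,0,0,0,0,15,255],[0,0,0,0,0,32,255],[0,0,0,0,0,40,255],[0,0,0,0,0,44,255],[0,0,0,0,0,46,255],[0,0,0,0,0,48,255],[0,0,0,0,0,48,255]]'; python3 st.py
```

```text
t: 11.68
ee_pos: [0.4488, 0.1192, 0.0758]
orientation: [[-0.203, 0.979, 0.0], [0.979, 0.203, -0.0], [-0.0, 0.0, -1.0]]
contact_force: [-1.8, -0.6, 3.6]
width: 0.005
t 11.675 p [0.4488 0.1192 0.0758] yang 0.2047 tilt [ 4.e-04 -1.e-04 -1.e+00] F [-1.8 -0.6  3.6] w 0.005431362540931345 j [ 0.    0.2   2.01 -0.    0.93 -0.2 ]
```

```bash
python3 -m jog '[[0,0,0,0,0,2,255],[0,0,0,0,0,4,255],[0,0,0,0,0,6,255],[0,0,0,0,0,8,255],[0,0,0,0,0,8,255]]'; python3 st.py
```

```text
t: 12.3
ee_pos: [0.4487, 0.1191, 0.0675]
orientation: [[-0.203, 0.979, 0.0], [0.979, 0.203, -0.0], [-0.0, 0.0, -1.0]]
contact_force: [-1.6, -1.1, 3.9]
width: 0.006
t 12.3 p [0.4487 0.1191 0.0675] yang 0.2046 tilt [ 1.e-04 -1.e-04 -1.e+00] F [-1.6 -1.1  3.9] w 0.005674915115153726 j [ 0.    0.21  2.01 -0.    0.91 -0.2 ]
```

```bash
python3 -m jog '[[0,0,0,0,0,2,255],[0,0,0,0,0,4,255],[0,0,0,0,0,5.5,255],[0,0,0,0,0,5.5,255],[0,0,0,0,0,5.5,255]]'; python3 st.py
```

```text
t: 12.92
ee_pos: [0.4487, 0.1191, 0.0624]
orientation: [[-0.203, 0.979, 0.0], [0.979, 0.203, -0.0], [-0.0, 0.0, -1.0]]
contact_force: [-4.8, -1.0, 11.1]
width: 0.004
t 12.925 p [0.4487 0.1191 0.0624] yang 0.2047 tilt [ 2.e-04 -3.e-04 -1.e+00] F [-4.8 -1.  11.1] w 0.003819910538993804 j [ 0.    0.23  2.01 -0.    0.9  -0.2 ]
```

```bash
python3 -m jog '[[0,0,0,0,0,0.6,255],[0,0,0,0,0,1.2,255],[0,0,0,0,0,1.2,255]]'; python3 st.py
```

```text
t: 13.3
ee_pos: [0.4488, 0.1191, 0.0623]
orientation: [[-0.204, 0.979, -0.0], [0.979, 0.204, -0.0], [-0.0, -0.0, -1.0]]
contact_force: [-10.3, -1.8, 26.1]
width: 0.005
t 13.3 p [0.4488 0.1191 0.0623] yang 0.205 tilt [-3.e-04 -5.e-04 -1.e+00] F [-10.3  -1.8  26.1] w 0.004730248014649866 j [ 0.    0.23  2.01 -0.    0.9  -0.2 ]
```

Hard stop with the top at about 43 mm. I'll retract and clear the view.

```bash
python3 -m jog '[[0,0,0,0,0,-3,255],[0,0,0,0,0,-15,255],[0,0,0,0,0,-45,255],[0,0,0,0,0,-85,255],[0,0,0,-50,0,-110,255],[0,0,0,-100,0,-110,255],[0,0,0,-160,0,-110,255],[0,0,0,-220,0,-110,255],[0,0,0,-280,0,-110,255],[0,0,0,-330,0,-110,255],[0,0,0,-330,0,-110,255]]'; python3 st.py
python3 - <<'E'
from h import *
from plant import capture,models
p=np.array([.491,.1584,.2045]);t=np.append(W(np.array([[-.05,-.03,.0]]),p)[0,:2],.2045)
V=[]
for c in('top','side'):
    d=capture(c);im=d['color'].copy()
    for n in('punch_tool','tester','tone_probe'):
        for r in models.trace(n,c):
            if r['p']>.3:print(c,n,round(r['p'],2),r['xy'],r['mask'].sum())
            if n=='punch_tool' and r['p']>.3 and ray(d,r['xy'],.04)[1]>.03:V.append((d,r['mask'].astype(float)))
    x=(130,180) if c=='top' else(170,210)
    raw=im.copy()
    Q=lambda x0,x1,y0,y1,z:[[x0,y0,z],[x1,y0,z],[x1,y1,z],[x0,y1,z]]
    for P in(Q(-.017,.017,-.05,.05,.043),Q(-.008,.008,.05,.092,.034)):
        cv2.polylines(im,[np.round(proj(d,W(np.array(P),t))*8).astype(np.int32)],True,(0,255,0),1,cv2.LINE_AA,3)
    cut=lambda i:cv2.resize(i[x[1]:x[1]+165,x[0]:x[0]+200],None,fx=2,fy=2,interpolation=cv2.INTER_CUBIC)
    cv2.imwrite(f'pics/end_{c}.png',np.hstack([cut(raw),cut(im)]))
E
```

```text
t: 14.68
ee_pos: [0.516, -0.2075, 0.171]
orientation: [[-0.199, 0.98, 0.001], [0.98, 0.199, -0.001], [-0.001, 0.001, -1.0]]
contact_force: [-0.1, 0.5, 0.4]
width: 0.004
t 14.675 p [ 0.516  -0.2075  0.171 ] yang 0.2002 tilt [ 0.0011 -0.0012 -1.    ] F [-0.1  0.5  0.4] w 0.003761275021027146 j [-0.6   0.23  1.73 -0.    1.18 -0.8 ]
top punch_tool 0.65 [249.3, 294.5] 1839
top punch_tool 0.65 [406.2, 372.4] 2354
top tester 0.78 [253.4, 232.0] 2512
top tester 0.66 [363.7, 153.3] 2353
top tone_probe 0.6 [187.0, 246.8] 1034
side tester 0.77 [265.4, 259.7] 1398
side tester 0.68 [280.8, 203.9] 1330
side tone_probe 0.69 [225.7, 290.3] 672
```

View pics/end_top.png

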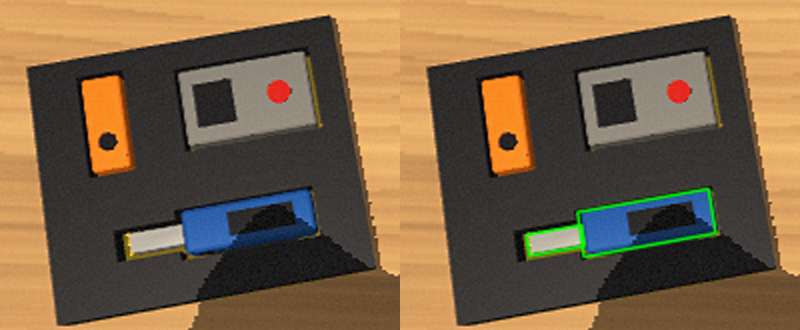

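View pics/end_side.png

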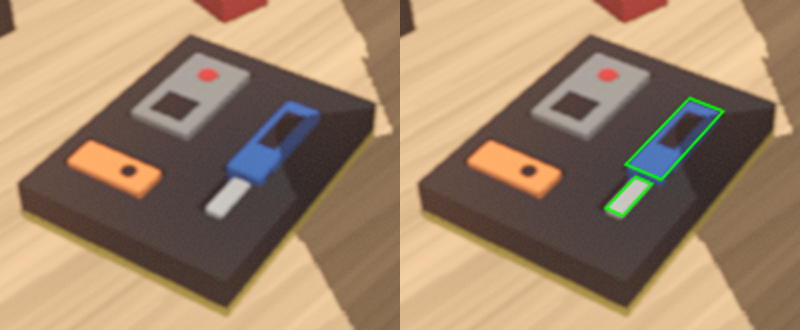

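```bash
python3 - <<'E'
from h import *
from plant import capture
p=np.array([.491,.1584,.2045]);t=np.append(W(np.array([[-.05,-.03,.0]]),p)[0,:2],.2045)
d=capture('side');im=d['color']
o=im[250:325,262:342];k=8
o=cv2.resize(o,None,fx=k,fy=k,interpolation=cv2.INTER_CUBIC);r=cv2.resize(im[250:325,262:342],None,fx=4,fy=4,interpolation=cv2.INTER_CUBIC)
def dr(P,col):
    q=(proj(d,W(np.array(P),t))-[262,250]+.5)*k-.5
    cv2.polylines(o,[np.round(q).astype(np.int32)],True,col,1,cv2.LINE_AA)
Q=lambda x0,x1,y0,y1,z:[[x0,y0,z],[x1,y0,z],[x1,y1,z],[x0,y1,z]]
dr(Q(-.013,.013,-.046,.046,.043),(0,255,0));dr(Q(-.017,.017,-.05,.05,.039),(0,255,255));dr(Q(-.008,.008,.05,.092,.034),(0,0,255))
cv2.imwrite('pics/lvl.png',o)
E
```

```text
(no output)
```

View pics/lvl.png

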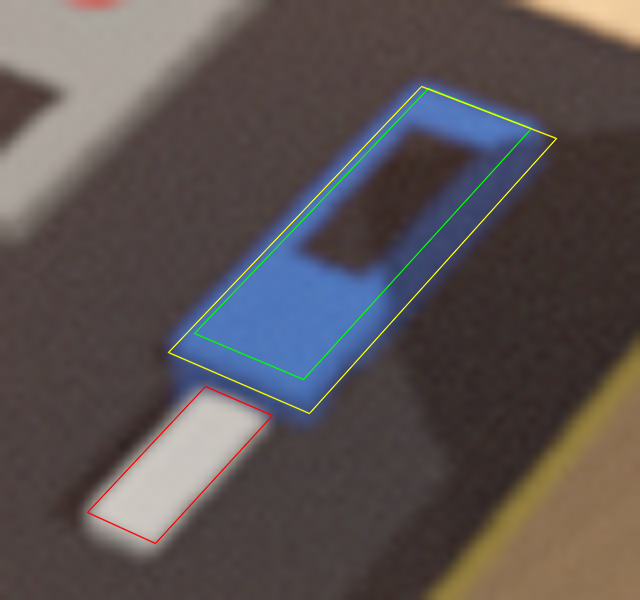

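The tool matches the home pose at both ends to about 1 mm, level, and nothing else has moved. The arm is clear, so I'm handing in.

```bash
python3 -c "
from plant import workorder;print(workorder.sign_off())"
```

```text
the job is handed in; nothing more can be done
None
```

The smaller blue punch-down tool is in its cut-out, nose in the narrow end, and pressed down to a hard stop. I handed the job in at about 15 s of the 53 s allowed.

- **Tool choice:** the one I picked measured about 147 × 34 mm in the image. The look-alike measured about 197 × 51 mm.
- **Moves:** I gripped it across its 34 mm and lowered it onto the ribs. After releasing it I pressed on the middle of the handle with the closed fingertips, then moved the arm clear.
- **Press:** the tool stopped with its top about 43 mm above the table. The push reached 26 N down and 10 N sideways on the wrist, more than the 6 to 12 N needed to pass the ribs because I kept pressing to confirm the stop.
- **Final pictures:** in both views the home-pose outline matches the tool to about 1 mm at both ends, so it is level. The tester and tone probe are still in their own cut-outs.
- **Check that failed:** the network did not find the punch tool in the last side picture, so I judged that view by eye with the outline drawn over it.

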